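# Count three key sets into the desk drawer

### The arm

A 7-joint arm with a two-finger parallel gripper is mounted at the origin on the work surface. World frame = base frame: x ahead of the robot, y to its left, z up, the work surface at z = 0. Lengths are in m, angles in rad, forces in N, time in s.
With the tool pointing down it reaches from about 0.4 to 0.875 m from the base axis. Payload 19.3 kg.
Tool frame: the origin (TCP) lies at the very end of the fingers, on their centre line; the grasp point (between the pads) lies 19 mm behind it (robot.grasp_offset is the distance from the TCP to the grasp point, in m); z points along the fingers, y is the line along which they close (so a half turn about z gives the same grasp; the last joint's range is limited). The gripper opens to 85 mm and grips with 20 to 120 N. Pads are 22 mm wide; open, the fingers measure 114 mm over their backs; the gripper's body (76 mm by 85 mm) begins 54 mm behind the grasp point. The pads swing forward as they close: fully open they stand 13 mm farther back than shut.
Start: joints at [1.182, 0.521, -0.036, 1.599, 0.021, 1.021, -0.113], TCP at [0.196, -0.594, 0.231] pointing down, gripper open.
Joint ranges: [-2.91, 2.91], [-0.3, 2.13], [-1.5, 1.42], [0.17, 2.43], [-1.26, 4.41], [0.16, 1.93], [-2.52, 2.52]. Speed limits (rad/s): [1.89, 1.89, 2.39, 2.39, 3.01, 3.01, 3.01].

### API

Orientations are given as a unit quaternion [x, y, z, w].
In Python, from plant import robot gives the robot as it stands.
- The arm moves only by the shell command python3 -m inch 'ROWS' [FORCE]. ROWS is JSON, one flat list of numbers, 7 for each row, row after row: the shift along the tool's x, y, z in m, then the turn, a rotation vector about the tool's x, y, z in degrees, then the closure in counts, from 0 (fully open) to 255 (shut). In form: [tx, ty, tz, rx, ry, rz, gripper, tx, ty, tz, rx, ry, rz, gripper, ...]. A call has 1 to 8 rows; each row is the pose to reach, as a shift and turn from the pose commanded when the call began, along the tool's axes at that moment; what a row does not reach only later rows make up. A row lasts 1/8 s, in which the tool goes at most 62.5 mm and 10.7 degrees, less where a joint would pass 70% of its speed; a pose out of reach is approached as far as the arm can. A call with a gripper value outside its range is refused whole. The fingers move at their own pace and stop on an object; FORCE is the grip in N (left out, the last holds). Time passes only in rows, so rows that repeat a pose let the fingers close. It gives the time, the measured TCP pose, the force, the opening and the grip force at its end, in the units of the state.
- robot.get_state(): the state, without advancing time (a new reading comes with each control period).
- robot.read_camera(name): name is "side" or "top" or "wrist"; returns a dict with "pixels" (384x512x3 uint8, red, green, blue), "fov_y" (degrees; the focal length in pixels is half the picture's height over the tangent of half this angle, whatever the lens; pixels are square), "cx", "cy" (the principal point, pixels), "origin" and "orientation" of the camera in the world; the wrist camera has in their place "tool_from_camera" (4x4, takes a point from camera to tool coordinates, whose origin is the TCP and whose axes are the flange's). Camera axes: x right, y up, looking along -z (the intrinsics and any distortion apply to the point x, -y, -z); pixel columns grow to the right and rows downward; lengths in m; the calibration is good to about 2 mm. A picture is of the moment at which its call begins: read the wrist's pose just before it. There is no depth.
- robot.finish_job(): hands the job in; it is judged then, once.
The state is a dict: "t": time; "joints": joint angles; "joint_velocities": joint speeds; "effort": joint torques, N m; "position": TCP position; "eef_rot": TCP orientation; "wrist_force": force on the tool from outside, world axes, zero at the start; "wrist_torque": the same for the moment, N m; "gripper_width": finger opening in m; "gripper_force": force on a finger pad.
Only numpy, scipy, OpenCV 4.12 (cv2) and the standard library are available. Lean on these libraries where they do the work, as an engineer would, in place of code of your own. Each camera call takes 0.05 s, during which the arm holds its last target. There are 200 camera calls.

### The job

Pull the desk drawer open, put exactly three of the four key sets (black tag with a ring and a brass key) inside it, then push the drawer fully shut. Leave the fourth key set, the two blank tags without a key and the marker pen lying where they are.

Things in the scene. Friction and masses are not known exactly. Their poses are not given: they have to be found in the camera images.
- keyset0_tag (a point): key set, one of four alike: flat black plastic tag, 60 x 38 x 14 mm, small white label on top, flat steel ring at one short end, brass key fixed rigidly beyond the ring (120 mm over all, 60 g). Point: centre of the tag, half-way up (7 mm). x along the tag towards ring and key (tag end at 30 mm, key tip at 90 mm; starts within 0.6 rad of world +x), y across the 38 mm width (grip here), z up
- keyset1_tag (a point): key set, one of four alike: flat black plastic tag, 60 x 38 x 14 mm, small white label on top, flat steel ring at one short end, brass key fixed rigidly beyond the ring (120 mm over all, 60 g). Point: centre of the tag, half-way up (7 mm). x along the tag towards ring and key (tag end at 30 mm, key tip at 90 mm; starts within 0.6 rad of world +x), y across the 38 mm width (grip here), z up
- keyset2_tag (a point): key set, one of four alike: flat black plastic tag, 60 x 38 x 14 mm, small white label on top, flat steel ring at one short end, brass key fixed rigidly beyond the ring (120 mm over all, 60 g). Point: centre of the tag, half-way up (7 mm). x along the tag towards ring and key (tag end at 30 mm, key tip at 90 mm; starts within 0.6 rad of world +x), y across the 38 mm width (grip here), z up
- keyset3_tag (a point): key set, one of four alike: flat black plastic tag, 60 x 38 x 14 mm, small white label on top, flat steel ring at one short end, brass key fixed rigidly beyond the ring (120 mm over all, 60 g). Point: centre of the tag, half-way up (7 mm). x along the tag towards ring and key (tag end at 30 mm, key tip at 90 mm; starts within 0.6 rad of world +x), y across the 38 mm width (grip here), z up
- blank0_tag (a point): blank: flat black plastic tag, 60 x 38 x 14 mm, small white label on top, flat steel ring at one short end, but no key (80 mm long). This point and its axes as for the key sets. Not wanted in the drawer; to be left where it lies
- blank1_tag (a point): blank: flat black plastic tag, 60 x 38 x 14 mm, small white label on top, flat steel ring at one short end, but no key (80 mm long). This point and its axes as for the key sets. Not wanted in the drawer; to be left where it lies
- marker_mid (a point): middle of a loose marker pen, 135 mm long, 19 mm thick, lying on the counter at the robot's left; bystander, to be left where it lies. Not listed: a fixed blue binder, 80 mm high, lies at least 70 mm beyond the farthest tags, a fixed open cardboard box, 110 mm high, to their right
- unit_drawer (a joint): how far the drawer of the grey desk drawer unit (280 deep x 320 wide x 84 mm high, fixed to the counter) is pulled out, m: 0 = fully shut, 0.197 = its stop. It slides freely (about 1 N of friction) and stays where left; it starts shut or up to 40 mm ajar
- unit_drawer_handle (a point): middle of the drawer's handle, a level steel bar 11 mm thick and 120 mm long at 62 mm height, 35 mm in front of the drawer's front face (bar centre to face, whose top edge is at 79 mm). Axes are those of the drawer: x points into the unit (pulling moves it along -x), y along the bar, z up
- drawer_well (a point): point on the drawer's inner floor, midway across, 22 mm above the counter; moves with the drawer. x into the unit, y across, z up. Inside reaches from x -30 mm (front panel) to +205 mm, and 139 mm either side; side walls rise 48 mm over the floor, front panel 56 mm. With the drawer out by d, the unit's roof (underside 56 mm over this floor) covers all beyond x = d - 36 mm

How it is judged:
By the outcome, as a careful person would: the job done as asked, in the order asked, and still so for the second after the job is handed in, with the robot touching nothing.
It also fails if it takes over 72 s, if anything falls off the work surface, if the arm or the gripper's body presses on something with over 40 N, if the wrist force passes 120 N, or if a joint passes its speed limit or range.

## Working session

There is one attempt and no reset: what is moved stays moved. The work goes in short steps, Python scripts to look and compute and a shell command to move; the robot and the scene stay as the last step left them, time stands still between calls to the robot, and variables do not carry over. Pictures are saved under pics/ and viewed, at most 12 in all, crops included, and the job is handed in when it is done.

```bash
mkdir -p pics; ls; python3 - <<'E'
from plant import robot
import cv2,numpy as np
s=robot.get_state(); print(s)
for n in("top","side"):
    c=robot.read_camera(n); print(n,{k:(v if k!="pixels" else v.shape) for k,v in c.items()})
    cv2.imwrite(f"pics/{n}0.png",cv2.cvtColor(c["pixels"],cv2.COLOR_RGB2BGR))
E
```

```text
pics
{'t': 0.0, 'joints': array([ 1.18179551,  0.5220202 , -0.03631845,  1.59997279,  0.02124547,
        1.02114394, -0.11279393]), 'joint_velocities': array([ 0.00128737,  0.00037053,  0.00122413, -0.00098832, -0.0027436 ,
        0.00114863, -0.0004795 ]), 'effort': array([-1.58958674e-04, -9.27098179e+01,  1.98042512e+00, -3.69926548e+01,
        1.80759357e-02,  8.29813740e-03,  8.96698907e-06]), 'position': array([ 0.1957352 , -0.59320684,  0.23073462]), 'eef_rot': array([ 9.87321555e-01,  1.58731883e-01, -1.53970813e-04, -5.58417554e-04]), 'wrist_force': array([-0.3267519 ,  0.37695784,  0.40283137]), 'wrist_torque': array([-0.00372452,  0.04884316,  0.0082678 ]), 'gripper_force': 0.0, 'gripper_width': 0.08531917812193837}
top {'pixels': (384, 512, 3), 'fov_y': 49.478549793378754, 'cx': 254.30092712225326, 'cy': 189.4429686582054, 'origin': array([0.37138113, 0.0190695 , 1.21765554]), 'orientation': array([ 0.0351711 , -0.04709144, -0.6999334 ,  0.71178552])}
side {'pixels': (384, 512, 3), 'fov_y': 57.56886172287159, 'cx': 256.4394394599542, 'cy': 190.67140138764037, 'origin': array([0.38046665, 0.72900754, 0.94901512]), 'orientation': array([-0.03285709,  0.33815195,  0.93669089, -0.08475754])}
```

View pics/top0.png

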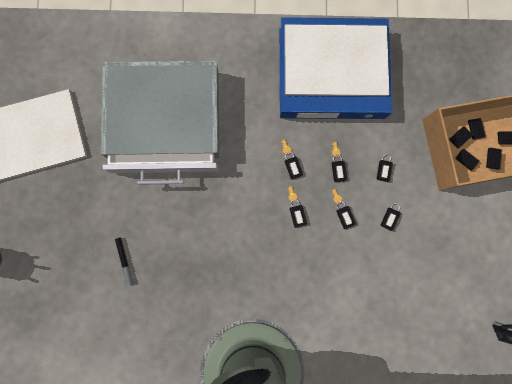

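View pics/side0.png

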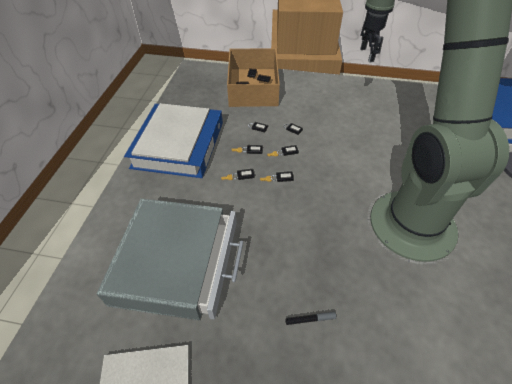

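The top view shows key sets with tags near (293,166), (340,171), (297,214) and (345,216). The blanks are at (385,170) and (391,217), the handle is at (160,183), and the drawer is slightly ajar. The marker is at (123,260).

```bash
cat > h.py <<'E'
import numpy as np,cv2
from scipy.spatial.transform import Rotation as R
from plant import robot
def cam(n):
    s=robot.get_state(); c=robot.read_camera(n)
    c["f"]=192/np.tan(np.radians(c["fov_y"])/2)
    if n=="wrist":
        T=np.eye(4);T[:3,:3]=R.from_quat(s["eef_rot"]).as_matrix();T[:3,3]=s["position"]
        T=T@c["tool_from_camera"];c["R"]=T[:3,:3];c["o"]=T[:3,3]
    else: c["R"]=R.from_quat(c["orientation"]).as_matrix();c["o"]=c["origin"]
    return c
def ray(c,u,v,z):
    d=c["R"]@np.array([(u-c["cx"])/c["f"],-(v-c["cy"])/c["f"],-1]); return c["o"]+d*(z-c["o"][2])/d[2]
def proj(c,p):
    q=c["R"].T@(np.asarray(p)-c["o"]); return c["cx"]-c["f"]*q[0]/q[2], c["cy"]+c["f"]*q[1]/q[2]
def save(c,f,box=None,s=1):
    im=c["pixels"]
    if box: im=im[box[1]:box[3],box[0]:box[2]]
    cv2.imwrite("pics/"+f,cv2.cvtColor(cv2.resize(im,None,fx=s,fy=s),cv2.COLOR_RGB2BGR))
def toolshift(target,yaw=None):
    """yaw: desired world direction (rad) of tool y axis mod pi, tool down -> shift in tool axes, turn (deg)"""
    s=robot.get_state(); Q=R.from_quat(s["eef_rot"]); sh=Q.inv().apply(np.array(target)-s["position"])
    if yaw is None: return sh.round(4)
    out=[]
    for k in(-1,0,1,2):
        y=np.array([np.cos(yaw+k*np.pi),np.sin(yaw+k*np.pi),0]); z=np.array([0,0,-1.]); x=np.cross(y,z)
        rv=np.degrees((Q.inv()*R.from_matrix(np.c_[x,y,z])).as_rotvec()); out.append(rv.round(2))
    return sh.round(4),out[0],out[1]
E
python3 - <<'E'
from h import *
c=cam("top")
im=c["pixels"].astype(int); g=im.max(2)
m=(g<60).astype(np.uint8)
n,l,st,ce=cv2.connectedComponentsWithStats(m)
hsv=cv2.cvtColor(c["pixels"],cv2.COLOR_RGB2HSV)
for i in range(1,n):
    if st[i,4]<40: continue
    u,v=ce[i]
    if not(100<u<420 and 140<v<290): continue
    cnt=cv2.findContours((l==i).astype(np.uint8),0,2)[0][0]
    r=cv2.minAreaRect(cnt); u,v=r[0]
    b=np.array([ray(c,*p,0.014) for p in cv2.boxPoints(r)]); e1=b[1]-b[0]; e2=b[2]-b[1]
    e=e1 if np.linalg.norm(e1)>np.linalg.norm(e2) else e2
    if e[0]<0:e=-e
    print((round(u),round(v)),st[i,4],ray(c,u,v,0.014).round(4),"yaw",np.arctan2(e[1],e[0]).round(3),np.linalg.norm(e1).round(3),np.linalg.norm(e2).round(3))
for nm,p,z in[("handleL",(138,184),.068),("handleR",(183,183),.068),("frontTL",(104,167),.079),("frontTR",(217,167),.079),("roofFL",(102,154),.084),("roofFR",(218,154),.084),("roofBL",(105,62),.084),("roofBR",(217,62),.084),("mk",(118,237),.01),("mk",(130,285),.01)]:
    print(nm,ray(c,*p,z).round(4))
save(c,"crop1.png",(95,140,235,200),5)
E
```

```text
(294, 168) 170 [ 0.5786 -0.1149  0.014 ] yaw 0.35 0.039 0.06
(339, 171) 180 [ 0.5715 -0.2482  0.014 ] yaw 0.131 0.039 0.062
(384, 171) 179 [ 0.575  -0.3816  0.014 ] yaw -0.182 0.061 0.039
(298, 216) 177 [ 0.4375 -0.1288  0.014 ] yaw 0.248 0.039 0.059
(346, 217) 174 [ 0.4365 -0.2676  0.014 ] yaw 0.399 0.039 0.058
(390, 219) 190 [ 0.4335 -0.396   0.014 ] yaw -0.435 0.061 0.04
(121, 252) 190 [0.3258 0.3745 0.014 ] yaw 0.316 0.018 0.085
handleL [0.5154 0.3229 0.068 ]
handleR [0.5205 0.1988 0.068 ]
frontTL [0.5595 0.4154 0.079 ]
frontTR [0.5653 0.105  0.079 ]
roofFL [0.5947 0.4212 0.084 ]
roofFR [0.6009 0.1028 0.084 ]
roofBL [0.8587 0.428  0.084 ]
roofBR [0.8661 0.1125 0.084 ]
mk [0.3687 0.3879 0.01  ]
mk [0.2345 0.347  0.01  ]
```

View pics/crop1.png

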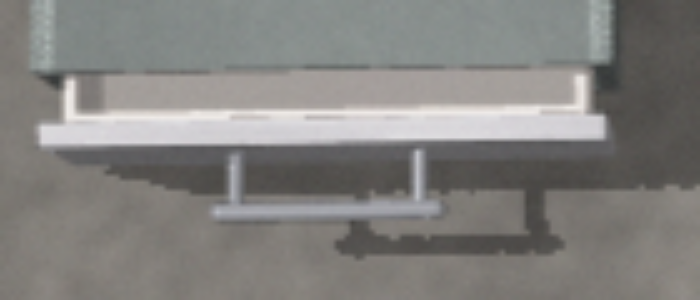

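The crop shows the drawer slightly ajar. The handle bar runs from about (137.4,182.4) to (183.2,181.6), so its middle is near (0.521, 0.261) with a yaw of about 0.03. I'm moving towards it, turning the tool on the way.

```bash
python3 -m inch '[0.045,-0.036,0,0,0,-9,100, 0.09,-0.073,0,0,0,-18,170, 0.135,-0.109,0,0,0,-27,170, 0.18,-0.145,0,0,0,-36,170, 0.225,-0.181,0,0,0,-45,170, 0.27,-0.218,0,0,0,-54,170, 0.315,-0.254,0,0,0,-63,170, 0.36,-0.29,0,0,0,-72,170]' 30
python3 - <<'E'
from h import *
s=robot.get_state();print(s["joints"].round(2))
print(toolshift([.521,.261,.17],.028))
E
```

```text
t: 1.15
position: [0.4476, -0.2037, 0.2314]
eef_rot: [0.704, 0.71, -0.0, 0.0]
wrist_force: [0.6, -0.7, 0.1]
gripper_width: 0.0286
gripper_force: 0.0
[ 0.68  0.34 -0.47  1.92  0.19  0.92  0.13]
(array([0.464 , 0.0779, 0.0613]), array([ 2.0000e-02, -2.0000e-02,  1.7894e+02]), array([ 0.01,  0.01, -1.06]))
```

```bash
python3 -m inch '[0.058,0.01,0,0,0,0,170, 0.116,0.02,0,0,0,0,170, 0.174,0.03,0,0,0,0,170, 0.232,0.04,0.01,0,0,-0.5,170, 0.29,0.05,0.02,0,0,-1,170, 0.348,0.06,0.03,0,0,-1,170, 0.406,0.07,0.045,0,0,-1,170, 0.464,0.078,0.06,0,0,-1,170]'
python3 - <<'E'
from h import *
s=robot.get_state();print(s["joints"].round(2),s["position"])
c=cam("wrist");save(c,"w1.png")
print(proj(c,[.521,.261,.062]))
t=cam("top");save(t,"x.png")
E
```

```text
t: 2.15
position: [0.5229, 0.2608, 0.1706]
eef_rot: [0.699, 0.715, -0.0, 0.0]
wrist_force: [0.6, 0.6, -0.2]
gripper_width: 0.0284
gripper_force: 0.0
[-0.18  0.58 -0.54  1.75  0.36  0.92 -0.86] [0.52290831 0.26078059 0.17063438]
(np.float64(247.46063280253284), np.float64(193.08396525967694))
```

View pics/w1.png

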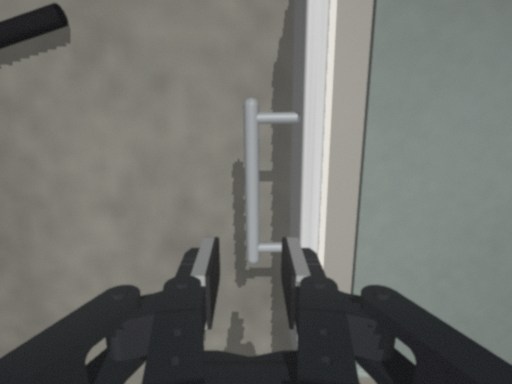

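The wrist view shows the bar from (250,102) to (253,260), with its middle at (251,180). The fingers straddle it, and the drawer front edge runs from (318,0) to (312,240).

```bash
python3 - <<'E'
from h import *
c=cam("wrist")
a,b=ray(c,250.5,100,.062),ray(c,253,261,.062);m=(a+b)/2;d=a-b
print(a,b,m,np.linalg.norm(d),"yaw",np.arctan2(d[1],d[0])-np.pi/2)
for u,v,z in[(330,20,.079),(323,240,.079),(374,20,.084),(354,280,.084),(300,20,.079)]:print(u,v,ray(c,u,v,z))
yaw=np.arctan2(d[1],d[0])-np.pi/2
print(toolshift([m[0],m[1],.043],yaw))
E
```

```text
[0.51904348 0.3352648  0.062     ] [0.52477457 0.20918784 0.062     ] [0.52190902 0.27222632 0.062     ] 0.12620715791929155 yaw 0.04542584445109643
330 20 [0.56715402 0.38482153 0.079     ]
323 240 [0.57589632 0.23671551 0.079     ]
374 20 [0.5929038  0.38456062 0.084     ]
354 280 [0.6009105  0.20701511 0.084     ]
300 20 [0.54848625 0.38429164 0.079     ]
(array([0.0098, 0.001 , 0.1271]), array([-7.0000e-02,  1.9000e-01,  1.7892e+02]), array([-0.12, -0.05, -1.08]))
```

```bash
python3 -m inch '[0.01,0.001,0.04,0,0,-1,170, 0.01,0.001,0.08,0,0,-1,170, 0.01,0.001,0.11,0,0,-1,170, 0.01,0.001,0.127,0,0,-1,170, 0.01,0.001,0.127,0,0,-1,230, 0.01,0.001,0.127,0,0,-1,230, 0.01,0.001,0.127,0,0,-1,230, 0.01,0.001,0.127,0,0,-1,230]' 40
```

```text
t: 3.3
position: [0.5232, 0.2685, 0.0443]
eef_rot: [0.693, 0.721, -0.0, 0.0]
wrist_force: [-1.0, -2.9, -19.7]
gripper_width: 0.0095
gripper_force: 39.1
```

```bash
python3 -m inch '[0,-0.01,0,0,0,0,230, 0,-0.035,0,0,0,0,230, 0,-0.06,0,0,0,0,230, 0,-0.085,0,0,0,0,230, 0,-0.11,0,0,0,0,230, 0,-0.135,0,0,0,0,230, 0,-0.155,0,0,0,0,230, 0,-0.16,0,0,0,0,230]'
```

```text
t: 4.3
position: [0.3617, 0.2627, 0.0444]
eef_rot: [0.692, 0.722, -0.0, -0.0]
wrist_force: [2.1, 0.9, -35.8]
gripper_width: 0.0093
gripper_force: 38.8
```

```bash
python3 -m inch '[0,0,0,0,0,0,170, 0,0,0,0,0,0,170, 0,0,0,0,0,0,170, 0,0,-0.04,0,0,0,170, 0,0,-0.09,0,0,0,170, 0,0,-0.14,0,0,0,170, 0,0,-0.18,0,0,0,170, -0.05,0,-0.2,0,0,9,100]'
python3 - <<'E'
from h import *
s=robot.get_state();print(s["joints"].round(2))
c=cam("top");save(c,"top2.png",(90,50,420,250),2.4)
print(toolshift([.5786,-.1149,.2],.35-np.pi/2))
E
```

```text
t: 5.3
position: [0.3661, 0.2148, 0.2465]
eef_rot: [0.747, 0.665, 0.002, -0.0]
wrist_force: [1.1, -1.1, 0.3]
gripper_width: 0.0455
gripper_force: 0.0
[-0.13  0.22 -0.62  2.06  0.16  0.91 -0.96]
(array([-0.2915,  0.2528,  0.0482]), array([ 9.0000e-02,  1.9000e-01, -1.1767e+02]), array([ 0.17, -0.08, 62.33]))
```

View pics/top2.png

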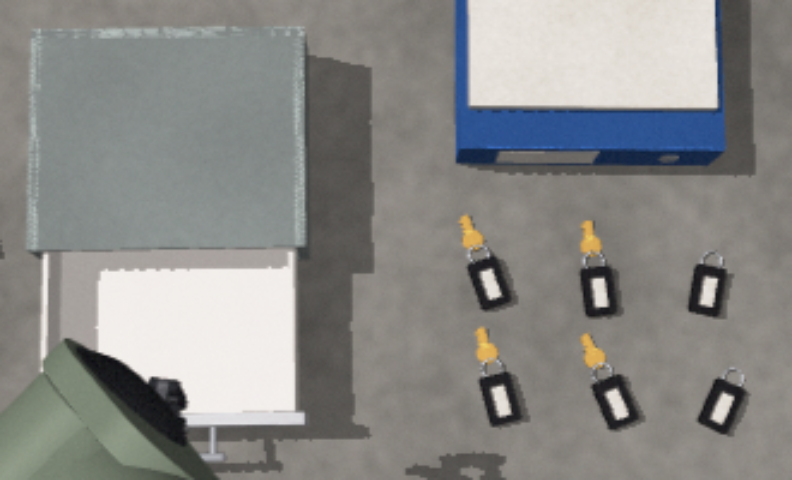

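The drawer is open, with its front right corner at crop (303,420), and the inside is clear. Next is key set A.

```bash
cat >> h.py <<'E'
def tags(c):
    """dark rectangles of tag size in the picture: centre (z .007), yaw"""
    res=[]
    for cnt in cv2.findContours((c["pixels"].max(2)<60).astype(np.uint8),0,2)[0]:
        if cv2.contourArea(cnt)<100: continue
        b=np.array([ray(c,*p,.014) for p in cv2.boxPoints(cv2.minAreaRect(cnt))]);e=[b[1]-b[0],b[2]-b[1]]
        n=[np.linalg.norm(q) for q in e]
        if not(.03<min(n)<.048 and .05<max(n)<.072): continue
        q=e[int(np.argmax(n))]; q=q if q[0]>0 else -q
        res.append((b.mean(0).round(4),np.arctan2(q[1],q[0]).round(3),np.round(n,3)))
    return res
E
python3 -m inch '[-0.04,0.036,0,0,0,9,60, -0.083,0.072,0,0,0,18,60, -0.125,0.108,0,0,0,27,60, -0.167,0.144,0,0,0,36,60, -0.208,0.18,0,0,0,45,60, -0.25,0.217,0.02,0,0,54,60, -0.292,0.253,0.04,0,0,62.3,60, -0.292,0.253,0.048,0,0,62.3,60]'
python3 - <<'E'
from h import *
s=robot.get_state();print(s["joints"].round(2),s["position"])
c=cam("wrist");save(c,"w2.png")
T=tags(c);print(T)
for p,y,n in T: print(toolshift([p[0],p[1],.0],y-np.pi/2))
E
```

```text
t: 6.35
position: [0.5832, -0.1107, 0.1947]
eef_rot: [0.984, 0.179, -0.001, 0.0]
wrist_force: [-0.6, 0.7, 0.1]
gripper_width: 0.0654
gripper_force: 0.0
[ 0.22  0.52 -0.19  1.72  0.12  0.92 -1.23] [ 0.58319857 -0.11072125  0.19467668]
[(array([ 0.4431, -0.1245,  0.014 ]), np.float64(0.264), array([0.061, 0.034])), (array([ 0.5779, -0.374 ,  0.014 ]), np.float64(-0.21), array([0.061, 0.044])), (array([ 0.5747, -0.2429,  0.014 ]), np.float64(0.134), array([0.06 , 0.039])), (array([ 0.5824, -0.1108,  0.014 ]), np.float64(0.375), array([0.034, 0.058]))]
(array([-0.1355, -0.034 ,  0.1945]), array([-1.8000e-01, -7.0000e-02, -1.7429e+02]), array([-0.05,  0.12,  5.71]))
(array([-0.0982,  0.2471,  0.1942]), array([-1.6000e-01, -2.0000e-02, -1.4713e+02]), array([-2.000e-02,  1.200e-01,  3.287e+01]))
(array([-0.0546,  0.1234,  0.1942]), array([-1.7000e-01, -6.0000e-02, -1.6684e+02]), array([-0.04,  0.12, 13.16]))
(array([-0.0004,  0.0027,  0.1942]), array([1.8000e-01, 8.0000e-02, 1.7935e+02]), array([-0.05,  0.11, -0.65]))
```

```bash
python3 -m inch '[0,0.003,0.055,0,0,0,60, 0,0.003,0.11,0,0,-0.6,60, 0,0.003,0.16,0,0,-0.6,60, 0,0.003,0.185,0,0,-0.6,60, 0,0.003,0.191,0,0,-0.6,60, 0,0.003,0.191,0,0,-0.6,200, 0,0.003,0.191,0,0,-0.6,200, 0,0.003,0.191,0,0,-0.6,200]' 50
```

```text
t: 7.4
position: [0.5845, -0.1095, 0.0071]
eef_rot: [0.982, 0.187, 0.001, 0.0]
wrist_force: [-2.3, 2.2, 5.9]
gripper_width: 0.0361
gripper_force: 49.7
```

```bash
python3 -m inch '[0,0,0,0,0,0,200, 0,0,-0.04,0,0,0,200, 0,0,-0.09,0,0,0,200, 0,0,-0.14,0,0,0,200, 0,0,-0.17,0,0,0,200]'
python3 - <<'E'
from h import *
s=robot.get_state();print(s["joints"].round(2),s["position"])
c=cam("top");save(c,"top3.png",(90,130,420,250),2.4)
c=cam("side");save(c,"side3.png",(60,170,280,330),3)
E
```

```text
t: 8.02
position: [0.5845, -0.1098, 0.1794]
eef_rot: [0.982, 0.187, 0.002, 0.001]
wrist_force: [0.8, 0.5, -0.7]
gripper_width: 0.036
gripper_force: 50.5
[ 0.23  0.54 -0.2   1.73  0.13  0.89 -1.22] [ 0.58445737 -0.10979625  0.17940326]
```

View pics/top3.png

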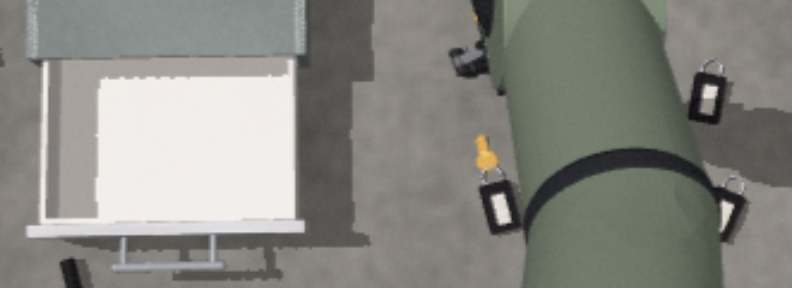

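The drawer stands open and the hand holds key set A. The handle spans crop (113..222, 266), the panel's inner edge is at crop row 219, and the side walls are at columns 45 and 297. I'll work out the well and the drop point from these.

```bash
python3 - <<'E'
from h import *
c=cam("top")
f=lambda u,v,z:ray(c,u/2.4+90,v/2.4+130,z)
for n,p in dict(hL=(113,267,.067),hR=(222,265,.067),inL=(45,220,.078),inR=(297,219,.078),outL=(27,232,.079),outR=(304,227,.079),roofL=(30,60,.07),roofR=(302,56,.07),wallLback=(44,62,.07),wallRback=(296,58,.07)).items():print(n,f(*p).round(4))
for yaw in(.03,.045):
    h=(f(113,267,.067)+f(222,265,.067))/2; x=np.array([np.cos(yaw),np.sin(yaw),0]);y=np.array([-x[1],x[0],0])
    w=h+.081*x; print("well",w, "A",w+.02*x+.07*y)
a=w+.02*x+.07*y
print(toolshift([a[0],a[1],.18]))
E
```

```text
hL [0.3582 0.3181 0.067 ]
hR [0.3624 0.1947 0.067 ]
inL [0.4098 0.3943 0.078 ]
inR [0.4156 0.11   0.078 ]
outL [0.3959 0.4134 0.079 ]
outR [0.4066 0.1018 0.079 ]
roofL [0.5947 0.4246 0.07  ]
roofR [0.6055 0.1099 0.07  ]
wallLback [0.5926 0.4083 0.07  ]
wallRback [0.603  0.1169 0.07  ]
well [0.44122172 0.25887165 0.067     ] A [0.45911304 0.32944006 0.067     ]
well [0.44117617 0.26008579 0.067     ] A [0.45800699 0.33091462 0.067     ]
[ 0.0442 -0.4564 -0.0028]
```

```bash
python3 -m inch '[0.005,-0.057,0,0,0,0,200, 0.011,-0.114,0,0,0,0,200, 0.016,-0.17,0,0,0,0,200, 0.022,-0.227,0,0,0,0,200, 0.027,-0.284,0,0,0,0,200, 0.032,-0.34,0,0,0,0,200, 0.038,-0.397,0,0,0,0,200, 0.043,-0.454,0.02,0,0,0,200]'
python3 - <<'E'
from h import *
s=robot.get_state();print(s["joints"].round(2))
print(toolshift([.458,.328,.03]))
c=cam("wrist");save(c,"w3.png")
E
```

```text
t: 9.18
position: [0.4565, 0.3304, 0.1559]
eef_rot: [0.982, 0.187, 0.001, -0.0]
wrist_force: [0.6, 0.1, -1.1]
gripper_width: 0.036
gripper_force: 50.6
[-0.54  0.53 -0.26  1.83  0.18  0.81 -2.09]
[0.0002 0.0028 0.1259]
```

View pics/w3.png

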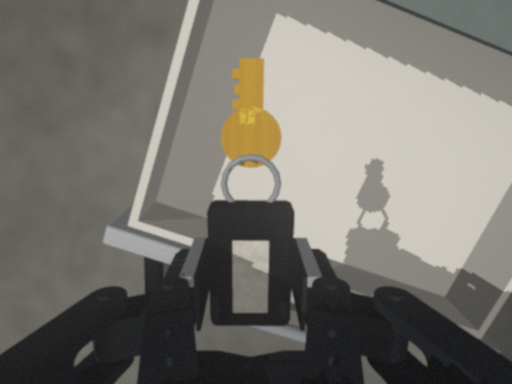

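The key set hangs straight in the grip over the left half of the drawer. The tag is at (250,260) and the key at (250,110), so I'm lowering it.

```bash
python3 -m inch '[0.005,0.002,0.04,0,0,0,200, 0.005,0.002,0.085,0,0,0,200, 0.005,0.002,0.115,0,0,0,200, 0.005,0.002,0.125,0,0,0,200, 0.005,0.002,0.125,0,0,0,200, 0.005,0.002,0.125,0,0,0,115, 0.005,0.002,0.125,0,0,0,115, 0.005,0.002,0.08,0,0,0,115]'
python3 - <<'E'
from h import *
print(toolshift([.4431,-.1245,.2],.264+np.pi/2), toolshift([.4431,-.1245,.2]))
E
```

```text
t: 10.22
position: [0.4608, 0.3275, 0.0739]
eef_rot: [0.982, 0.187, -0.002, 0.001]
wrist_force: [0.4, 0.4, 1.2]
gripper_width: 0.0468
gripper_force: 0.0
(array([-0.1833,  0.4139, -0.1248]), array([0.08, 0.24, 6.46]), array([-3.7000e-01,  1.2000e-01, -1.7354e+02])) [-0.1833  0.4139 -0.1248]
```

```bash
python3 -m inch '[-0.005,0.01,-0.06,0,0,0,115, -0.03,0.065,-0.1,0,0,1,60, -0.055,0.122,-0.115,0,0,2,60, -0.08,0.18,-0.12,0,0,3,60, -0.105,0.238,-0.125,0,0,4,60, -0.13,0.296,-0.125,0,0,5,60, -0.155,0.353,-0.125,0,0,6,60, -0.182,0.411,-0.12,0,0,6.5,60]'
python3 - <<'E'
from h import *
s=robot.get_state();print(s["joints"].round(2),s["position"])
T=tags(cam("wrist"))
for p,y,n in T: print(p,y,n,toolshift([p[0],p[1],.003],y-np.pi/2))
E
```

```text
t: 11.22
position: [0.4447, -0.1084, 0.197]
eef_rot: [0.991, 0.131, 0.001, 0.0]
wrist_force: [1.9, -0.3, -0.2]
gripper_width: 0.0655
gripper_force: 0.0
[ 0.23  0.31 -0.15  2.06  0.07  0.78 -1.27] [ 0.44470559 -0.10838412  0.19699339]
[ 0.4314 -0.3862  0.014 ] -0.452 [0.05  0.045] (array([-0.0792,  0.2577,  0.1941]), array([ 3.0000e-02,  2.2000e-01, -1.3951e+02]), array([ 1.700e-01, -3.000e-02,  4.049e+01]))
[ 0.4381 -0.2616  0.014 ] 0.418 [0.037 0.062] (array([-0.0413,  0.1389,  0.1937]), array([ 7.0000e-02, -2.4000e-01,  1.7064e+02]), array([ 0.16,  0.05, -9.36]))
[ 0.4405 -0.1251  0.014 ] 0.29 [0.034 0.058] (array([-0.0046,  0.0074,  0.1933]), array([ 6.0000e-02, -2.6000e-01,  1.7798e+02]), array([ 0.17,  0.04, -2.02]))
[ 0.5719 -0.2432  0.014 ] 0.129 [0.06 0.04] (array([0.0928, 0.1548, 0.1937]), array([-4.000e-02,  2.600e-01, -1.728e+02]), array([0.17, 0.02, 7.2 ]))
```

```bash
python3 - <<'E'
from h import *
for i in range(4):cam("side")
T=tags(cam("wrist")); s=robot.get_state();print(s["position"])
for p,y,n in T:
    if abs(p[1]+.125)<.03 : print(p,y,n,toolshift([p[0],p[1],.003],y-np.pi/2))
E
```

```text
[ 0.44492102 -0.10555057  0.19646418]
[ 0.4405 -0.1248  0.014 ] 0.292 [0.034 0.057] (array([-0.0094,  0.0175,  0.1935]), array([-4.0000e-02,  2.0000e-02,  1.7839e+02]), array([-0.01, -0.03, -1.61]))
```

```bash
python3 -m inch '[-0.009,0.0175,0.055,0,0,0,60, -0.009,0.0175,0.11,0,0,-1,60, -0.009,0.0175,0.16,0,0,-1,60, -0.009,0.0175,0.187,0,0,-1,60, -0.009,0.0175,0.193,0,0,-1,60, -0.009,0.0175,0.193,0,0,-1,200, -0.009,0.0175,0.193,0,0,-1,200, -0.009,0.0175,0.193,0,0,-1,200]' 50
```

```text
t: 12.52
position: [0.4414, -0.1254, 0.0046]
eef_rot: [0.99, 0.14, 0.001, 0.0]
wrist_force: [-1.2, 2.7, 11.2]
gripper_width: 0.0364
gripper_force: 50.7
```

```bash
python3 -m inch '[0,0,0,0,0,0,200, 0,0,-0.04,0,0,0,200, 0,0,-0.09,0,0,0,200, 0,0,-0.14,0,0,0,200, 0,0,-0.15,0,0,0,200]'
python3 - <<'E'
from h import *
for i in range(2):c=cam("top")
w=np.array([.441,.258,0]);x=np.array([np.cos(.045),np.sin(.045),0]);y=np.array([-x[1],x[0],0])
a=w+.02*x-.015*y;print(a,toolshift([a[0],a[1],.15]),robot.get_state()["position"])
c=cam("top");save(c,"t4.png",(90,130,420,250),2.4)
E
```

```text
t: 13.15
position: [0.442, -0.126, 0.157]
eef_rot: [0.99, 0.14, 0.003, 0.001]
wrist_force: [-0.2, 0.2, -1.3]
gripper_width: 0.0362
gripper_force: 50.7
[0.46165453 0.24391488 0.        ] [ 0.1218 -0.3498  0.0046] [ 0.44124782 -0.1258864   0.15479766]
```

```bash
python3 -m inch '[0.017,-0.05,0,0,0,0,200, 0.035,-0.1,0,0,0,0,200, 0.052,-0.15,0,0,0,0,200, 0.07,-0.2,0,0,0,0,200, 0.087,-0.25,0,0,0,0,200, 0.104,-0.3,0,0,0,0,200, 0.122,-0.35,0,0,0,0,200, 0.122,-0.35,0.02,0,0,0,200]'
python3 - <<'E'
from h import *
c=cam("wrist");save(c,"w4.png")
for i in range(2):cam("side")
s=robot.get_state();print(s["joints"].round(2),s["position"])
print(toolshift([.4616,.244,.029]))
E
```

```text
t: 14.3
position: [0.4604, 0.2489, 0.1322]
eef_rot: [0.99, 0.142, 0.0, -0.001]
wrist_force: [0.6, -0.6, -1.0]
gripper_width: 0.0365
gripper_force: 50.7
[-0.45  0.5  -0.21  1.95  0.15  0.71 -2.04] [0.45989925 0.24386022 0.13150522]
[0.0021 0.0002 0.1025]
```

View pics/w4.png

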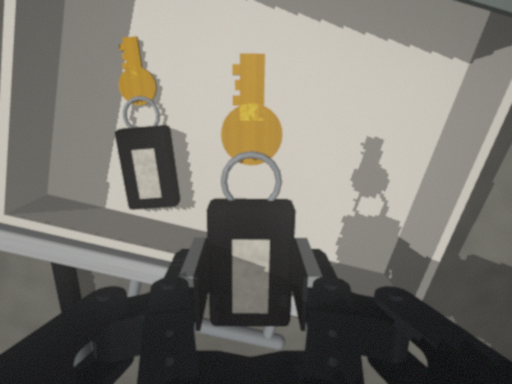

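Key set A lies flat at (148,165) with its key at (137,75), well inside. Key set C is held straight in mid-drawer, so I'm lowering it.

```bash
python3 -m inch '[0.004,0,0.04,0,0,0,200, 0.004,0,0.08,0,0,0,200, 0.004,0,0.097,0,0,0,200, 0.004,0,0.102,0,0,0,200, 0.004,0,0.102,0,0,0,200, 0.004,0,0.102,0,0,0,115, 0.004,0,0.102,0,0,0,115, 0.004,0,0.06,0,0,0,115]'
python3 - <<'E'
from h import *
print(toolshift([.5725,-.2435,.2],.132-np.pi/2),robot.get_state()["joints"].round(2))
E
```

```text
t: 15.45
position: [0.4637, 0.245, 0.0723]
eef_rot: [0.99, 0.14, -0.002, 0.001]
wrist_force: [-0.0, -0.3, -0.5]
gripper_width: 0.0467
gripper_force: 0.0
(array([-0.0312,  0.4997, -0.1272]), array([-3.1000e-01,  1.0000e-01, -1.7148e+02]), array([0.07, 0.21, 8.52])) [-0.46  0.6  -0.19  1.98  0.19  0.58 -2.07]
```

```bash
python3 -m inch '[0,0.01,-0.06,0,0,0,115, -0.004,0.06,-0.09,0,0,1,60, -0.008,0.12,-0.11,0,0,2,60, -0.012,0.18,-0.125,0,0,3,60, -0.016,0.24,-0.127,0,0,4,60, -0.02,0.3,-0.127,0,0,5,60, -0.024,0.36,-0.127,0,0,6,60, -0.028,0.42,-0.127,0,0,7.5,60]'
python3 -m inch '[-0.001,0.03,0,0,0,0.5,60, -0.003,0.08,0,0,0,1,60, -0.003,0.08,0,0,0,1,60, -0.003,0.08,0,0,0,1,60]'
python3 - <<'E'
from h import *
cam("side")
T=tags(cam("wrist")); s=robot.get_state();print(s["position"],s["joints"].round(2))
for p,y,n in T: print(p,y,n,toolshift([p[0],p[1],.003],y-np.pi/2))
E
```

```text
t: 16.45
position: [0.5544, -0.1677, 0.2009]
eef_rot: [0.997, 0.074, 0.0, 0.0]
wrist_force: [1.4, 0.8, -0.5]
gripper_width: 0.0655
gripper_force: 0.0
t: 16.95
position: [0.5631, -0.2449, 0.2004]
eef_rot: [0.998, 0.066, 0.0, -0.0]
wrist_force: [0.5, 0.6, -0.4]
gripper_width: 0.0656
gripper_force: 0.0
[ 0.56326801 -0.24414369  0.20046918] [ 0.38  0.54 -0.09  1.66  0.06  0.95 -1.17]
[ 0.441  -0.2643  0.014 ] 0.407 [0.035 0.061] (array([-0.1239,  0.0038,  0.1974]), array([-3.0000e-02,  3.0000e-02,  1.6433e+02]), array([ -0.02,  -0.02, -15.67]))
[ 0.5779 -0.378   0.014 ] -0.185 [0.058 0.038] (array([-0.0034,  0.1347,  0.1974]), array([ 2.0000e-02, -4.0000e-02, -1.6176e+02]), array([-3.000e-02, -1.000e-02,  1.824e+01]))
[ 0.5745 -0.2462  0.014 ] 0.152 [0.034 0.058] (array([0.0108, 0.0036, 0.1975]), array([-2.0000e-02,  4.0000e-02,  1.7894e+02]), array([-0.02, -0.02, -1.06]))
```

```bash
python3 -m inch '[0.011,0.003,0.055,0,0,0,60, 0.011,0.003,0.11,0,0,-0.5,60, 0.011,0.003,0.16,0,0,-0.5,60, 0.011,0.003,0.19,0,0,-0.5,60, 0.011,0.003,0.197,0,0,-0.5,60, 0.011,0.003,0.197,0,0,-0.5,200, 0.011,0.003,0.197,0,0,-0.5,200, 0.011,0.003,0.197,0,0,-0.5,200]' 50
python3 -m inch '[0,0,0,0,0,0,200, 0,0,-0.04,0,0,0,200, 0,0,-0.09,0,0,0,200, 0,0,-0.14,0,0,0,200, 0,0,-0.15,0,0,0,200]'
python3 - <<'E'
from h import *
for i in range(3):c=cam("side")
w=np.array([.441,.258,0]);x=np.array([np.cos(.045),np.sin(.045),0]);y=np.array([-x[1],x[0],0])
a=w+.02*x-.087*y;print(a,toolshift([a[0],a[1],.155]),robot.get_state()["position"])
E
```

```text
t: 18.05
position: [0.5754, -0.247, 0.005]
eef_rot: [0.998, 0.07, 0.001, 0.0]
wrist_force: [-1.7, 1.6, 9.4]
gripper_width: 0.0365
gripper_force: 51.0
t: 18.68
position: [0.576, -0.2475, 0.1577]
eef_rot: [0.998, 0.07, 0.003, 0.001]
wrist_force: [0.3, 0.2, -0.6]
gripper_width: 0.0363
gripper_force: 50.5
[0.46489343 0.17198777 0.        ] [-0.0496 -0.43   -0.0017] [ 0.57434886 -0.24684974  0.15339855]
```

```bash
python3 -m inch '[-0.006,-0.057,0,0,0,0,200, -0.012,-0.114,0,0,0,0,200, -0.019,-0.17,0,0,0,0,200, -0.025,-0.227,0,0,0,0,200, -0.031,-0.284,0,0,0,0,200, -0.037,-0.34,0,0,0,0,200, -0.044,-0.395,0,0,0,0,200, -0.05,-0.43,0.02,0,0,0,200]'
python3 - <<'E'
from h import *
c=cam("wrist");save(c,"w5.png")
for i in range(3):cam("side")
s=robot.get_state();print(s["joints"].round(2),s["position"])
print(toolshift([.4655,.171,.029]))
E
```

```text
t: 19.82
position: [0.4637, 0.1745, 0.1327]
eef_rot: [0.997, 0.071, 0.0, -0.0]
wrist_force: [0.2, -0.4, -1.0]
gripper_width: 0.0367
gripper_force: 50.6
[-0.36  0.46 -0.14  2.02  0.1   0.67 -2.  ] [0.46373765 0.17182079 0.13205559]
[0.0019 0.001  0.1031]
```

View pics/w5.png

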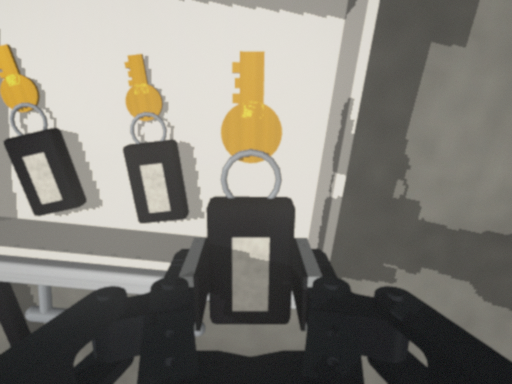

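A and C lie flat in the drawer at (45,170) and (155,180). B is held clear of C and of the right wall, which is at about column 330, so I'm lowering it.

```bash
python3 -m inch '[0.002,0.002,0.04,0,0,0,200, 0.002,0.002,0.08,0,0,0,200, 0.002,0.002,0.097,0,0,0,200, 0.002,0.002,0.102,0,0,0,200, 0.002,0.002,0.102,0,0,0,200, 0.002,0.002,0.102,0,0,0,120, 0.002,0.002,0.102,0,0,0,120, 0.002,0.002,0.06,0,0,0,120]'
python3 -m inch '[0,0,-0.05,0,0,0,120, 0,0,-0.1,0,0,0,180, -0.05,0,-0.12,0,0,0,230, -0.1,0,-0.12,0,0,0,230, -0.13,0,-0.12,0,0,0,230]'
python3 - <<'E'
from h import *
s=robot.get_state();print(s["joints"].round(2),s["position"])
c=cam("wrist");save(c,"w6.png")
c=cam("side");save(c,"s6.png",(90,160,350,350),3)
print(toolshift([.325,.26,.05],.045-np.pi/2))
E
```

```text
t: 21.02
position: [0.4657, 0.1698, 0.0724]
eef_rot: [0.998, 0.071, -0.002, 0.001]
wrist_force: [-0.2, -0.5, -0.5]
gripper_width: 0.0452
gripper_force: 0.0
t: 21.65
position: [0.3364, 0.1514, 0.1939]
eef_rot: [0.998, 0.07, 0.001, -0.0]
wrist_force: [0.4, 0.4, 1.3]
gripper_width: 0.0089
gripper_force: 0.0
[-0.4   0.18 -0.2   2.26  0.06  0.71 -2.08] [0.33635584 0.1514427  0.19385815]
(array([ 0.0045, -0.1092,  0.1438]), array([ 4.0000e-02,  3.0000e-02, -1.7445e+02]), array([ 0.02, -0.02,  5.55]))
```

View pics/s6.png

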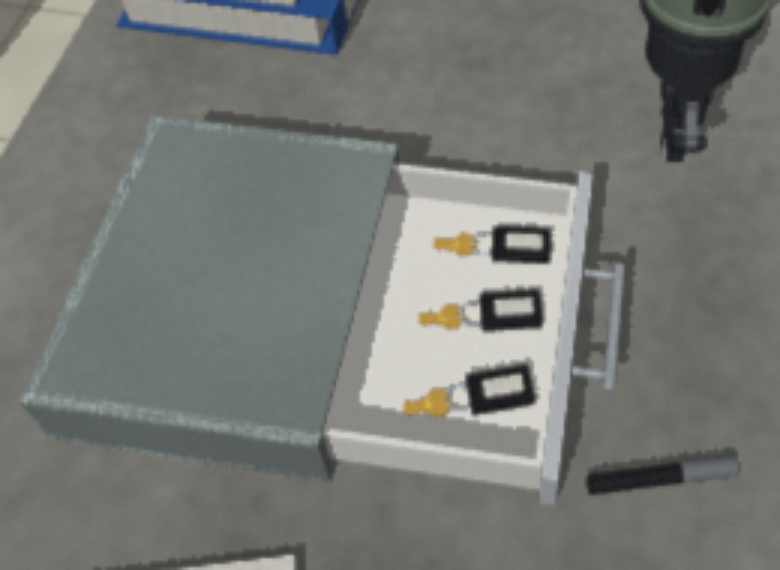

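All three key sets lie flat inside the drawer, with tags at crop (522,243), (512,310) and (502,387). The handle is at crop (612,325) and the marker is untouched. Next I go in front of the bar with closed fingers.

```bash
python3 -m inch '[0.002,-0.04,0,0,0,2,255, 0.004,-0.08,0,0,0,4,255, 0.004,-0.107,0,0,0,5.5,255, 0.004,-0.107,0.03,0,0,5.5,255, 0.004,-0.107,0.07,0,0,5.5,255, 0.004,-0.107,0.11,0,0,5.5,255, 0.004,-0.107,0.14,0,0,5.5,255, 0.004,-0.107,0.144,0,0,5.5,255]'
python3 - <<'E'
from h import *
s=robot.get_state();print(s["joints"].round(2),s["position"],s["wrist_force"])
E
```

```text
t: 22.75
position: [0.3268, 0.2582, 0.0481]
eef_rot: [1.0, 0.023, -0.001, 0.001]
wrist_force: [0.1, -0.9, 0.6]
gripper_width: -0.0
gripper_force: 0.0
[-0.73  0.54 -0.1   2.26  0.15  0.35 -2.49] [0.32683489 0.25822566 0.04810234] [ 0.08320481 -0.9205488   0.6319718 ]
```

```bash
python3 -m inch '[0.005,0,0,0,0,-1.5,255, 0.014,0,0,0,0,-3,255, 0.026,0,0,0,0,-4,255, 0.043,0,0,0,0,-4,255, 0.062,0,0,0,0,-4,255, 0.082,0,0,0,0,-4,255, 0.102,0,0,0,0,-4,255, 0.122,0,0,0,0,-4,255]'
python3 -m inch '[0.018,0,0,0,0,0,255, 0.034,0,0,0,0,0,255, 0.048,0,0,0,0,0,255, 0.058,0,0,0,0,0,255, 0.064,0,0,0,0,0,255, 0.068,0,0,0,0,0,255]'
python3 - <<'E'
from h import *
s=robot.get_state();print(s["joints"].round(2),s["position"],s["wrist_force"])
c=cam("top")
print(R.from_quat(s["eef_rot"]).as_matrix()[:,0])
save(c,"top7.png",(90,50,420,250),2.4)
E
```

```text
t: 23.75
position: [0.4506, 0.2635, 0.0494]
eef_rot: [0.998, 0.057, 0.0, 0.0]
wrist_force: [-1.8, -0.7, 0.3]
gripper_width: -0.0
gripper_force: 0.8
t: 24.5
position: [0.5166, 0.2717, 0.0492]
eef_rot: [0.998, 0.057, -0.0, 0.0]
wrist_force: [-1.2, -0.9, 0.6]
gripper_width: 0.0
gripper_force: 0.6
[-0.47  0.71 -0.16  1.83  0.18  0.62 -2.2 ] [0.51662587 0.27171468 0.04919136] [-1.21467489 -0.85901525  0.64341195]
[ 9.93439266e-01  1.14360644e-01 -2.60082463e-04]
```

```bash
python3 -m inch '[0.004,0,0,0,0,0,255, 0.007,0,0,0,0,0,255, 0.01,-0.001,0,0,0,0,255, 0.012,-0.001,0,0,0,0,255, 0.014,-0.001,0,0,0,0,255]'
python3 -m inch '[0.002,0,0,0,0,0,255, 0.002,0,0,0,0,0,255]'
python3 -m inch '[0.002,0,0,0,0,0,255, 0.002,0,0,0,0,0,255]'
```

```text
t: 25.18
position: [0.5304, 0.2743, 0.0492]
eef_rot: [0.998, 0.057, -0.0, 0.0]
wrist_force: [-1.6, -1.2, -0.2]
gripper_width: 0.0001
gripper_force: 0.5
t: 25.42
position: [0.5325, 0.2746, 0.0493]
eef_rot: [0.998, 0.057, 0.0, -0.0]
wrist_force: [0.8, -0.3, -0.2]
gripper_width: -0.0
gripper_force: 0.0
t: 25.68
position: [0.534, 0.2747, 0.0492]
eef_rot: [0.998, 0.057, -0.0, 0.0]
wrist_force: [-3.3, -1.2, 2.0]
gripper_width: -0.0003
gripper_force: 1.8
```

```bash
python3 -m inch '[0.002,0,0,0,0,0,255, 0.002,0,0,0,0,0,255]'
python3 -m inch '[0.002,0,0,0,0,0,255, 0.002,0,0,0,0,0,255]'
python3 -m inch '[0.002,0,0,0,0,0,255, 0.002,0,0,0,0,0,255]'
```

```text
t: 25.92
position: [0.5343, 0.2747, 0.049]
eef_rot: [0.998, 0.057, -0.002, 0.001]
wrist_force: [-14.8, -2.3, 8.2]
gripper_width: 0.0
gripper_force: 7.3
t: 26.18
position: [0.5346, 0.2747, 0.0488]
eef_rot: [0.998, 0.058, -0.003, 0.001]
wrist_force: [-26.7, -5.4, 16.7]
gripper_width: 0.0002
gripper_force: 13.2
t: 26.42
position: [0.5347, 0.2748, 0.0487]
eef_rot: [0.998, 0.058, -0.005, 0.002]
wrist_force: [-38.2, -6.8, 27.1]
gripper_width: -0.0001
gripper_force: 19.4
```

The force climbs with no further travel, so the drawer is on its stop. I'll back off, rise and check.

```bash
python3 -m inch '[-0.006,0,0,0,0,0,255, -0.02,0,0,0,0,0,255, -0.04,0,-0.01,0,0,0,255, -0.05,0.02,-0.05,0,0,0,255, -0.05,0.06,-0.1,0,0,0,255, -0.05,0.11,-0.15,0,0,0,255, -0.05,0.16,-0.17,0,0,0,255, -0.05,0.2,-0.17,0,0,0,255]'
python3 -m inch '[0,0.01,0,0,0,0,255, 0,0.01,0,0,0,0,255, 0,0.01,0,0,0,0,255]'
python3 - <<'E'
from h import *
t=cam("top");s=cam("side")
print(tags(t))
a=t["pixels"][50:290,90:420];b=s["pixels"][100:350,90:350]
im=np.hstack([cv2.resize(a,(440,320)),cv2.resize(b,(333,320))])
cv2.imwrite("pics/fin.png",cv2.cvtColor(im,cv2.COLOR_RGB2BGR))
E
```

```text
t: 27.42
position: [0.5143, 0.0688, 0.2215]
eef_rot: [0.998, 0.056, 0.002, -0.0]
wrist_force: [0.3, 0.2, 0.1]
gripper_width: -0.0004
gripper_force: 0.0
t: 27.8
position: [0.5144, 0.0626, 0.219]
eef_rot: [0.998, 0.058, -0.0, -0.0]
wrist_force: [-0.1, -0.2, 0.3]
gripper_width: -0.0002
gripper_force: 0.0
[(array([ 0.4338, -0.3959,  0.014 ]), np.float64(-0.434), array([0.061, 0.04 ])), (array([ 0.4369, -0.2662,  0.014 ]), np.float64(0.374), array([0.041, 0.06 ])), (array([ 0.5751, -0.3816,  0.014 ]), np.float64(-0.182), array([0.061, 0.039])), (array([ 0.6134, -0.6281,  0.014 ]), np.float64(0.895), array([0.039, 0.06 ])), (array([ 0.6174, -0.7079,  0.014 ]), np.float64(-0.053), array([0.039, 0.063]))]
```

View pics/fin.png

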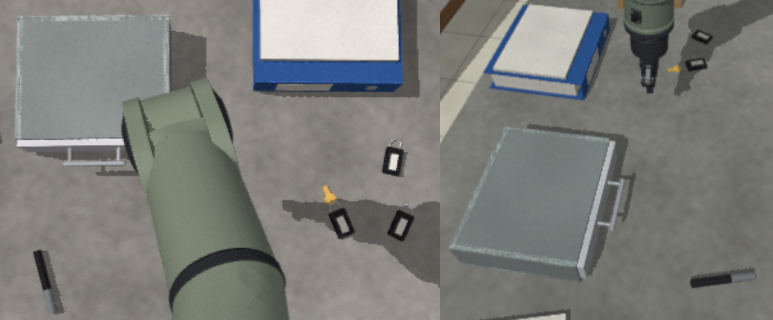

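The view shows the drawer shut, with its front flush at (95,143) on the left half of the picture. The fourth key set (342,222), the blanks (393,160) and (401,225) and the marker are all where they were.

```bash
python3 - <<'E'
from h import *
c=cam("top");print(ray(c,160.5,171.3,.067),robot.get_state()["wrist_force"])
print(robot.finish_job())
E
```

```text
[0.55228449 0.26260526 0.067     ] [ 0.47353336 -0.41879006  0.07040474]
the job is handed in; nothing more can be done
None
```

Three key sets are in the drawer and it is pushed fully shut; the fourth key set, both blank tags and the marker lie where they were, and the job was handed in at about 28 s.

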